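# Press a box lid home on two sides

### The job

Press the box's lid home on two neighbouring sides: push the pad of the lid press down past two clicks to the third, so that its foot bears on the lid, and let it spring back up. Then draw the box out by its handle, turn it a quarter turn either way, and put it back squarely against the upright stop, centred under the foot. Let go of it and press to the third click again, finishing while you hold the pad down there; leave the other things alone.

Things in the scene. Friction and masses are not known exactly. Their poses are not given: they have to be found in the camera images.
- press: Fixed hand press. Origin on the worktop below the box's seat; x points from the open bay to the stop, z up. In mm, its frame: dark base plate x -85..137, y -85..85, 8 thick; upright stop plate, face at x 71, y -60..60, top z 74; grey column x 93..131, y -47..47, top z 79. Bay open at front and sides. Box fully home: centre at x 0..1, y 0, standing on the plate.
- pad_top (a point): Centre of the top of the black rubber palm pad (40 mm along the press's x, 60 mm along y) on the grey crosshead above the column: press frame x 112, y 0, 146 mm above the worktop when up. It moves straight down with the head. Push it from above with closed fingers.
- press_head (a joint): Head travel, m: 0 up, grows as pressed, end stop at 0.038; clicks (3 N bumps) at 0.0115, 0.023, 0.0345. A spring always returns it to 0. Pushing takes 5 to 9 N at first, up to 12 N between the clicks. The foot meets the lid at 0.030 and is squeezed (1 N per mm) from there: about 15 N at the third click, 22 N at the end stop.
- tin: Square storage box, 0.3 to 0.55 kg: grey lid 140 x 140 mm, rim 16 mm high, body 132 x 132, lid top 70 mm above the underside. Origin: centre of the underside; z up, x along the handle. Starts in the press, its x along the press's x (to 0.06 rad), 6 to 14 mm short of the stop. After the quarter turn its x lies along the press's y.
- tin_handle (a point): Grip point on the box's wooden handle bar, 115 mm above the underside, at the centre. The bar is 60 mm long along the box's x, 14 mm thick along y, 96 to 130 mm above the underside, on a 10 mm stem; grip across the 14 mm. The box's corners sweep a radius of 99 mm: draw it back 40 mm or more before turning; lift it less than 20 mm under the foot.
- jar: Bystander: green spice jar, 44 mm wide, 105 mm high, close to the left of the press (about x 60, y 128 mm in its frame). Origin at its underside.
- garlic: Bystander: garlic bulb, 60 mm, close to the right of the press (about x 70, y -128 mm in its frame).
- food_tin: Bystander: food tin, 57 mm wide, 72 mm high, at the back.
- onion: Bystander: onion, 75 mm, at the back right beside the tall fridge. The fridge is solid and fills the right side beyond about x = 0.5 m where y is below 0: keep the arm folded in (within 0.4 m) while it swings past towards the press.
- red_jar: Bystander: spice jar with a red cap, 45 mm wide, 106 mm high, at the back.
- press_foot: Sprung black rubber foot under the head's arm, 14 mm along the press's x, 90 mm along y, 5 mm high, over the lid's rim at the stop (press frame x 55..69, y -45..45). Underside 108 mm above the worktop when up, 30 mm above the lid; the arm over it reaches to 134 mm. This entry's origin is the press's origin when up, and moves down with the head.

How it is judged:
By the outcome, as a careful person would: the job done as asked, in the order asked, and still so for the second after the job is handed in, while the arm keeps its last pose, push and grip.
It also fails if it takes over 64 s, if anything falls off the work surface, if the arm or the gripper's body presses on something with over 40 N, if the wrist force passes 120 N, or if a joint passes its speed limit or range.

### The arm

A 6-joint arm with a two-finger parallel gripper is mounted at the origin on a cart in front of the work surface, level with it; the furniture and walls round the work are solid. World frame = base frame: x ahead of the robot, y to its left, z up, the work surface at z = 0. Lengths are in m, angles in rad, forces in N, time in s.
With the tool pointing down it reaches from about 0.3 to 0.775 m from the base axis. Payload 14.6 kg.
Tool frame: the origin (TCP) lies midway between the tips of the shut fingers; the grasp point (between the pads) lies 19 mm behind it; z points along the fingers, y is the line along which they close (so a half turn about z gives the same grasp; the last joint's range is limited). The gripper opens to 85 mm and grips with 20 to 120 N. Pads are 22 mm wide; open, the fingers measure 114 mm over their backs; the gripper's body (76 mm by 85 mm) begins 54 mm behind the grasp point. The pads swing forward as they close: fully open they stand 13 mm farther back than shut.
Start: joints at [-1.264, 0.3, 1.521, -0, 1.321, -0.067], TCP at [0.201, -0.512, 0.21] pointing down, gripper open.
Joint ranges: [-3.03, 3.03], [-0.79, 2.21], [0.23, 2.52], [-1.04, 4.18], [0, 3.07], [-2.55, 2.55]. Speed limits (rad/s): [2.22, 2.22, 2.57, 3.14, 3.14, 3.14].

### API

Orientations are given as a unit quaternion [x, y, z, w].
In Python, from workcell import r gives the robot as it stands.
- The arm moves only by the tool servo_tool, never from a script. Its argument "plan" is a list of rows, each an object of numbers: "tx", "ty", "tz": the shift along the world's x, y, z in mm; "ax", "ay", "az": the turn, a rotation vector about the world's x, y, z in rad; "fingers": the opening, from 0 (shut) to 1 (fully open). In form: [{"tx": .., "ty": .., "tz": .., "ax": .., "ay": .., "az": .., "fingers": ..}, ...]. A call has 1 to 20 rows; each row shifts and turns the commanded pose from where the row before left it; what a row does not reach is not made up. A row lasts 1/12 s, in which the tool goes at most 41.7 mm and 7.16 degrees, less where a joint would pass 70% of its speed; a pose out of reach is approached as far as the arm can. A call is refused whole if a number of a shift passes 41.7 or a number of a turn 0.125, either way. A call with a gripper value outside its range is refused whole. The fingers move at their own pace and stop on an object; the grip force is fixed at half the most. Time passes only in rows, so rows that do not move let the fingers close. It gives the time, the measured TCP pose, the force, the opening and the grip force at its end, in the units of the state.
- r.state(): the state, without advancing time (a new reading comes with each control period).
- r.camera(name): name is "scene" or "side" or "wrist"; returns the picture (420x560x3 uint8, red, green, blue); there is no depth.
- r.camera_info(name): a dict with "intrinsics" (3x3 intrinsics, pixels), "world_to_cam" (4x4, takes a point from world to camera coordinates); the wrist camera has in their place "hand_eye" (4x4, takes a point from camera to tool coordinates, whose origin is the TCP and whose axes are the flange's). Camera axes: x right, y down, z forward; pixel columns grow to the right and rows downward; lengths in m; the calibration is good to about 2 mm. A picture is of the moment at which its call begins: read the wrist's pose just before it. camera_info takes no time and is no camera call.
- r.finish_job(): hands the job in; it is judged then, once.
The state is a dict: "time_s": time; "joints": joint angles; "qvel": joint speeds; "joint_efforts": joint torques, N m; "ee_pos": TCP position; "ee_rot": TCP orientation; "force": force on the tool from outside, world axes, zero at the start; "torque": the same for the moment, N m; "width": finger opening in m; "grasp_force": force on a finger pad.
Only numpy, scipy, OpenCV 4.12 (cv2) and the standard library are available. Lean on these libraries where they do the work, as an engineer would, in place of code of your own. Each camera call takes 0.05 s, during which the arm holds its last target. There are 200 camera calls.

## Working session

There is one attempt and no reset: what is moved stays moved. The work goes in short steps, Python scripts to look and compute and a tool call to move; the robot and the scene stay as the last step left them, time stands still between calls to the robot, and variables do not carry over. Pictures are saved under pics/ and viewed, at most 10 in all, crops included, and the job is handed in when it is done.

Besides the shell and the picture viewer there is one more tool, called after ">>>" as name([rows], argument=value, ...), one row to a line, values as JSON. servo_tool: Moves the arm, as the interface text tells. Its arguments: {"type":"object","properties":{"plan":{"type":"array","items":{"type":"object","properties":{"tx":{"type":"number"},"ty":{"type":"number"},"tz":{"type":"number"},"ax":{"type":"number"},"ay":{"type":"number"},"az":{"type":"number"},"fingers":{"type":"number"}}}}},"required":["plan"]}

```bash
mkdir -p pics; cat > h.py <<'E'
from workcell import r
import numpy as np, cv2
def snap(n,f):
    im=r.camera(n); cv2.imwrite('pics/'+f,im[:,:,::-1]); return im
def ray(n,u,v,z):
    c=r.camera_info(n); K=np.array(c['intrinsics']); T=np.array(c['world_to_cam'])
    R=T[:3,:3]; o=-R.T@T[:3,3]; d=R.T@np.linalg.inv(K)@[u,v,1]
    return o+d*(z-o[2])/d[2]
def proj(n,p):
    c=r.camera_info(n); K=np.array(c['intrinsics']); T=np.array(c['world_to_cam'])
    q=K@(T[:3,:3]@np.array(p)+T[:3,3]); return q[:2]/q[2]
E
python3 - <<'E'
from h import *
a=snap('scene','s0.png');b=snap('side','d0.png')
cv2.imwrite('pics/sd.png',cv2.resize(np.vstack([a,b]),(450,600))[:,:,::-1])
for n in('scene','side'):
    T=np.array(r.camera_info(n)['world_to_cam']);print(n,-T[:3,:3].T@T[:3,3],T[2,:3])
print(r.state())
E
```

```text
scene [ 0.37215111 -0.21795815  0.75837214] [ 0.28513742  0.56837589 -0.77178073]
side [0.03471761 0.75422265 0.48656414] [ 0.65889379 -0.60015045 -0.45351782]
{'time_s': 0.1, 'joints': array([-1.26360736e+00,  3.00398083e-01,  1.52151110e+00,  2.99787308e-05,
        1.32070929e+00, -6.65591770e-02]), 'qvel': array([-0.00051369,  0.00074344, -0.00267841,  0.00047635,  0.00016169,
        0.00025892]), 'joint_efforts': array([-2.16037661e-03, -5.44382679e+01, -3.62377346e+01, -2.29628567e-04,
        3.03191882e-03, -6.54295127e-05]), 'ee_pos': array([ 0.20076482, -0.51180159,  0.20969099]), 'ee_rot': array([ 9.82590357e-01,  1.85784624e-01, -4.71456290e-05, -5.10943967e-04]), 'force': array([-0.77134074,  0.26731516, -0.33587985]), 'torque': array([-0.05807612,  0.03006987, -0.01900868]), 'grasp_force': 0.0, 'width': 0.0853348994537704}
```

View pics/s0.png

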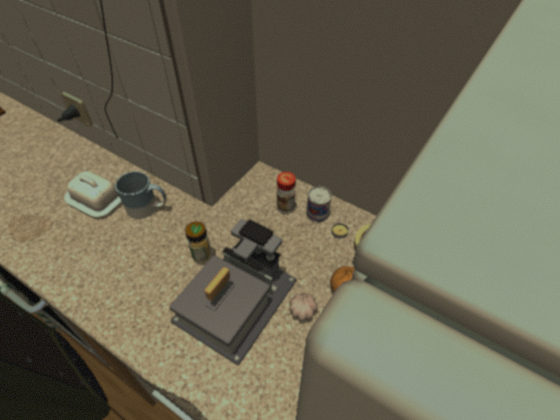

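View pics/d0.png

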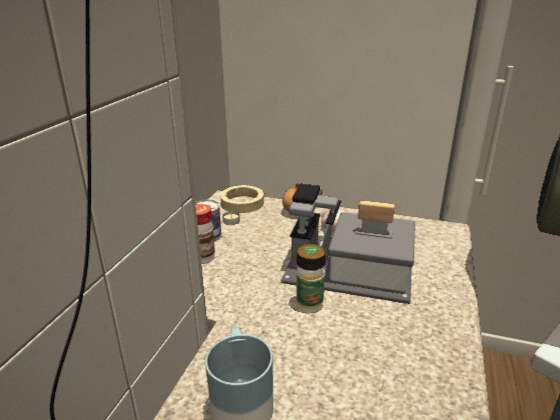

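The scene view shows the box on its dark plate around (230,300), handle (218,286), pad (257,233), jar (198,240) and garlic (303,306). The side view shows the pad at (308,192) and the handle at (376,212). I'll zoom in.

```bash
python3 - <<'E'
from h import *
a=cv2.imread('pics/s0.png')[205:365,160:320];b=cv2.imread('pics/d0.png')[170:310,270:430]
a=cv2.convertScaleAbs(a,alpha=1.8);b=cv2.convertScaleAbs(b,alpha=1.5)
A=cv2.resize(a,None,fx=2.5,fy=2.5,interpolation=2*1);B=cv2.resize(b,(400,350),interpolation=2)
B=np.vstack([B,np.zeros((50,400,3),np.uint8)])
cv2.imwrite('pics/z0.png',np.hstack([A,B]))
for n,f,x0,y0,x1,y1 in(('scene','s0',200,262,235,310),('side','d0',350,195,400,230)):
    im=cv2.imread(f'pics/{f}.png'); h=cv2.cvtColor(im,cv2.COLOR_BGR2HSV)[y0:y1,x0:x1]
    m=cv2.inRange(h,(8,110,70),(30,255,255)); c=max(cv2.findContours(m,0,2)[0],key=cv2.contourArea)
    print(n,cv2.minAreaRect(c),x0,y0,cv2.contourArea(c),(np.array(cv2.boxPoints(cv2.minAreaRect(c)))+[x0,y0]).round(1).tolist())
E
```

```text
scene ((15.65550422668457, 19.819522857666016), (10.680001258850098, 35.038490295410156), 32.61924362182617) 200 262 244.0 [[201.7, 293.7], [220.6, 264.2], [229.6, 269.9], [210.7, 299.5]]
side ((25.600536346435547, 17.136442184448242), (34.66496276855469, 17.34745979309082), 8.61564826965332) 350 195 501.0 [[357.2, 218.1], [359.8, 201.0], [394.0, 206.2], [391.4, 223.3]]
```

View pics/z0.png

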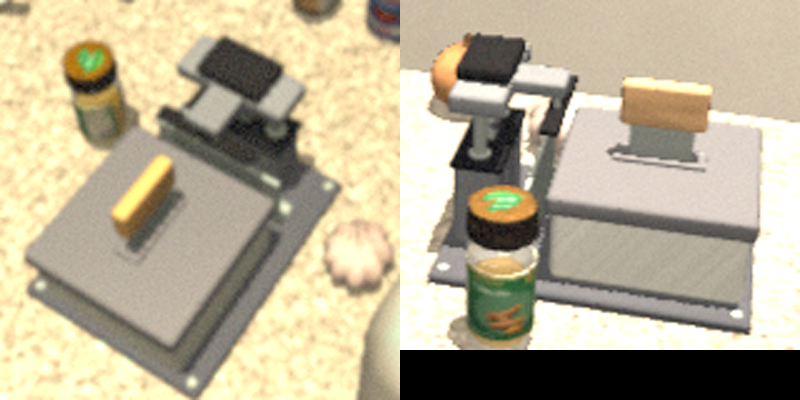

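The zoom shows, in zoomed scene coordinates, plate corners near (30,290), (193,397) and (340,185). Lid corners are near (27,252), (138,130), (279,208) and (178,347), and the pad centre is near (238,67). Next I'll cast rays.

```bash
python3 - <<'E'
from h import *
f=lambda p,z:ray('scene',160+p[0]/2.5,205+p[1]/2.5,z)[:2]
print('plate');P=[f(p,.008) for p in((30,290),(193,397),(340,185))];print(np.round(P,4),[np.linalg.norm(P[1]-P[0]),np.linalg.norm(P[2]-P[1])])
d=P[2]-P[1];e=P[0]-P[1];print('yaws',np.arctan2(d[1],d[0]),np.arctan2(-e[0],e[1]))
c=(P[0]+P[2])/2
print('plate ctr',c)
L=[f(p,.078) for p in((27,252),(138,130),(279,208),(178,347))];print(np.round(L,4))
d=L[2]-L[3];e=L[1]-L[0];g=L[0]-L[3];h=L[1]-L[2]
print('lid',np.mean(L,0),[np.linalg.norm(x) for x in(d,e,g,h)],[np.arctan2(x[1],x[0]) for x in(d,e)],[np.arctan2(-x[0],x[1]) for x in(g,h)])
print('pad',f((238,67),.146), 'padends',f((247,38+16),.146))
# two-view handle
def dr(n,u,v):
    a=ray(n,u,v,0);b=ray(n,u,v,.2);return a,(b-a)/np.linalg.norm(b-a)
def tri(s,t):
    A=0;B=0
    for n,q in(('scene',s),('side',t)):
        a,d=dr(n,*q);M=np.eye(3)-np.outer(d,d);A=A+M;B=B+M@a
    return np.linalg.solve(A,B)
print('handle',tri((215.7,281.8),(375.6,212.1)))
print('pad tri',tri((160+238/2.5,205+67/2.5),(270+93/2.5,170+55/2.5)))
# bar top z=.138 edges in scene : zoom (162,158)-(120,222)
a,b=f((163,160),.138),f((122,215),.138);print('bar',a,b,(a+b)/2,np.arctan2(*(a-b)[::-1]),np.linalg.norm(a-b))
E
```

```text
plate
[[0.3358 0.1934]
 [0.4203 0.0561]
 [0.6044 0.1695]] [np.float64(0.16128191595309124), np.float64(0.21619219275856946)]
yaws 0.552444522852161 0.551741651252684
plate ctr [0.4700756 0.1814974]
[[0.346  0.1856]
 [0.4587 0.2522]
 [0.5309 0.1361]
 [0.4198 0.0676]]
lid [0.43884386 0.1603874 ] [np.float64(0.13054599733144134), np.float64(0.13096353892404666), np.float64(0.13919426981565078), np.float64(0.13677194072915957)] [np.float64(0.5520805570418479), np.float64(0.533599453071652)] [np.float64(0.5589043441836269), np.float64(0.5561358432544337)]
pad [0.53989832 0.22627846] padends [0.55143288 0.23489824]
handle [0.4348985  0.17004658 0.12230542]
pad tri [0.54126476 0.22910654 0.14262319]
bar [0.45820759 0.17799256] [0.41599614 0.14838041] [0.43710187 0.16318649] 0.6117449554995719 0.05156245369952348
```

>>> servo_tool([
  {"tx":8,"ty":30,"tz":5,"az":0.015},
  {"tx":8,"ty":30,"tz":5,"az":0.015},
  {"tx":8,"ty":30,"tz":5,"az":0.015},
  {"tx":8,"ty":30,"tz":5,"az":0.015},
  {"tx":8,"ty":30,"tz":5,"az":0.015},
  {"tx":8,"ty":30,"tz":5,"az":0.015},
  {"tx":8,"ty":30,"az":0.015},
  {"tx":8,"ty":30,"az":0.015},
  {"tx":8,"ty":30,"az":0.015},
  {"tx":8,"ty":30,"az":0.015},
  {"tx":8,"ty":30,"az":0.015},
  {"tx":8,"ty":30,"az":0.015},
  {"tx":5,"ty":30},
  {"tx":5,"ty":30},
  {"tx":5,"ty":30},
  {"tx":5,"ty":30},
  {"tx":5,"ty":30},
  {"tx":5,"ty":30},
  {"tx":5,"ty":30},
  {"tx":5,"ty":30},
])

```text
$.plan[0]: bad value
```

>>> servo_tool([
  {"tx":16,"ty":12},
  {"tx":16,"ty":12},
  {"tx":16,"ty":12},
  {"tx":16,"ty":12},
  {"tx":16,"ty":12},
  {"tx":16,"ty":12},
  {},
  {},
])

```text
$.plan[0]: bad value
```

```bash
python3 - <<'E'
from h import *
s=r.state();print(s['time_s'],s['ee_pos'],s['ee_rot'],s['joints'],s['force'])
snap('wrist','w1.png');i=r.camera_info('wrist');print(i['hand_eye'],i['intrinsics'])
E
```

```text
0.1 [ 0.20076482 -0.51180159  0.20969099] [ 9.82590357e-01  1.85784624e-01 -4.71456290e-05 -5.10943967e-04] [-1.26360736e+00  3.00398083e-01  1.52151110e+00  2.99787308e-05
  1.32070929e+00 -6.65591770e-02] [-0.77134074  0.26731516 -0.33587985]
[[ 2.37799973e-03 -9.55888219e-01 -2.93721055e-01  7.45842133e-02]
 [ 9.99997154e-01  2.32911593e-03  5.16198883e-04  3.48918835e-04]
 [ 1.90681957e-04 -2.93721446e-01  9.55891038e-01 -1.63948498e-01]
 [ 0.00000000e+00  0.00000000e+00  0.00000000e+00  1.00000000e+00]] [[316.69713981   0.         277.10799089]
 [  0.         316.69713981 206.28995159]
 [  0.           0.           1.        ]]
```

View pics/w1.png

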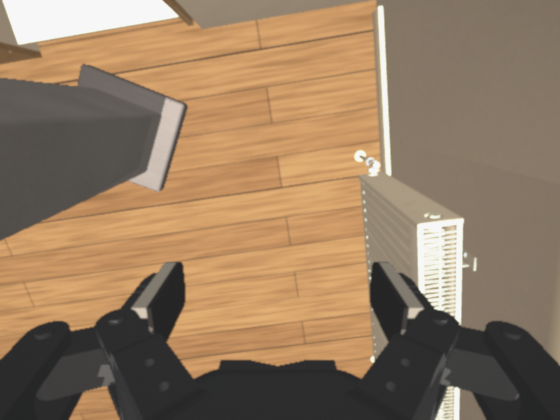

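The moves were refused because every field is required, so this picture shows only the floor. I'll resend with complete rows.

>>> servo_tool([
  {"tx":8,"ty":30,"tz":5,"ax":0,"ay":0,"az":0.015,"fingers":1},
  {"tx":8,"ty":30,"tz":5,"ax":0,"ay":0,"az":0.015,"fingers":1},
  {"tx":8,"ty":30,"tz":5,"ax":0,"ay":0,"az":0.015,"fingers":1},
  {"tx":8,"ty":30,"tz":5,"ax":0,"ay":0,"az":0.015,"fingers":1},
  {"tx":8,"ty":30,"tz":5,"ax":0,"ay":0,"az":0.015,"fingers":1},
  {"tx":8,"ty":30,"tz":5,"ax":0,"ay":0,"az":0.015,"fingers":1},
  {"tx":8,"ty":30,"tz":0,"ax":0,"ay":0,"az":0.015,"fingers":1},
  {"tx":8,"ty":30,"tz":0,"ax":0,"ay":0,"az":0.015,"fingers":1},
  {"tx":8,"ty":30,"tz":0,"ax":0,"ay":0,"az":0.015,"fingers":1},
  {"tx":8,"ty":30,"tz":0,"ax":0,"ay":0,"az":0.015,"fingers":1},
  {"tx":8,"ty":30,"tz":0,"ax":0,"ay":0,"az":0.015,"fingers":1},
  {"tx":8,"ty":30,"tz":0,"ax":0,"ay":0,"az":0.015,"fingers":1},
  {"tx":5,"ty":30,"tz":0,"ax":0,"ay":0,"az":0,"fingers":1},
  {"tx":5,"ty":30,"tz":0,"ax":0,"ay":0,"az":0,"fingers":1},
  {"tx":5,"ty":30,"tz":0,"ax":0,"ay":0,"az":0,"fingers":1},
  {"tx":5,"ty":30,"tz":0,"ax":0,"ay":0,"az":0,"fingers":1},
  {"tx":5,"ty":30,"tz":0,"ax":0,"ay":0,"az":0,"fingers":1},
  {"tx":5,"ty":30,"tz":0,"ax":0,"ay":0,"az":0,"fingers":1},
  {"tx":5,"ty":30,"tz":0,"ax":0,"ay":0,"az":0,"fingers":1},
  {"tx":5,"ty":30,"tz":0,"ax":0,"ay":0,"az":0,"fingers":1},
])

```text
time_s: 1.82
ee_pos: [0.3366, 0.0896, 0.2402]
ee_rot: [0.962, 0.273, 0.0, 0.0]
force: [1.3, -0.7, -0.1]
width: 0.0856
grasp_force: 0.0
```

>>> servo_tool([
  {"tx":20,"ty":14,"tz":0,"ax":0,"ay":0,"az":0,"fingers":1},
  {"tx":20,"ty":14,"tz":0,"ax":0,"ay":0,"az":0,"fingers":1},
  {"tx":20,"ty":14,"tz":0,"ax":0,"ay":0,"az":0,"fingers":1},
  {"tx":20,"ty":14,"tz":0,"ax":0,"ay":0,"az":0,"fingers":1},
  {"tx":20,"ty":14,"tz":0,"ax":0,"ay":0,"az":0,"fingers":1},
  {"tx":0,"ty":0,"tz":0,"ax":0,"ay":0,"az":0,"fingers":1},
  {"tx":0,"ty":0,"tz":0,"ax":0,"ay":0,"az":0,"fingers":1},
])

```text
time_s: 2.4
ee_pos: [0.4369, 0.1583, 0.2394]
ee_rot: [0.962, 0.274, -0.001, -0.0]
force: [-0.0, -0.2, 0.2]
width: 0.0859
grasp_force: 0.0
```

```bash
cat >> h.py <<'E'
from scipy.spatial.transform import Rotation as Ro
def wray(s,u,v,z):
    i=r.camera_info('wrist');H=np.array(i['hand_eye']);K=np.array(i['intrinsics'])
    R=Ro.from_quat(s['ee_rot']).as_matrix();o=R@H[:3,3]+s['ee_pos'];d=R@H[:3,:3]@np.linalg.inv(K)@[u,v,1]
    return o+d*(z-o[2])/d[2]
E
python3 - <<'E'
from h import *
s=r.state();print(s['time_s'],s['ee_pos'],s['ee_rot'],s['joints'],s['force'])
im=snap('wrist','w2.png')
m=cv2.inRange(cv2.cvtColor(im,cv2.COLOR_RGB2HSV),(8,90,60),(30,255,255))
for c in cv2.findContours(m,0,2)[0]:
    if cv2.contourArea(c)>300: print(cv2.contourArea(c),cv2.boxPoints(cv2.minAreaRect(c)).tolist())
E
```

```text
2.4 [0.43685344 0.15828161 0.23943077] [ 9.61805485e-01  2.73732567e-01 -8.30595177e-04 -6.66137621e-06] [ 2.68758430e-01  8.53493540e-02  1.70767675e+00 -8.40225277e-07
  1.35022780e+00  1.28501136e+00] [-0.03541741 -0.16598962  0.19360055]
1137.0 [[69.0, 386.0], [119.0, 386.0], [119.0, 419.0], [69.0, 419.0]]
5627.0 [[295.7218933105469, 376.2897644042969], [298.0314025878906, 290.8386535644531], [389.3431091308594, 293.3065490722656], [387.0335998535156, 378.7576599121094]]
342.5 [[165.13795471191406, 334.3448486328125], [187.0172576904297, 283.2930908203125], [199.56898498535156, 288.67242431640625], [177.68968200683594, 339.72418212890625]]
5340.0 [[-2.32682894050248e-15, 283.0], [136.0, 283.0], [136.0, 359.0], [0.0, 359.0]]
482.0 [[418.0000305175781, 292.0], [435.5000305175781, 274.5], [463.0000305175781, 302.0], [445.5000305175781, 319.5]]
1021.5 [[260.9999694824219, 223.99996948242188], [260.9999694824219, 154.99996948242188], [276.9999694824219, 154.99996948242188], [276.9999694824219, 223.99996948242188]]
474.0 [[148.97225952148438, 74.00077056884766], [177.42251586914062, 73.21048736572266], [178.4803466796875, 111.2922134399414], [150.03009033203125, 112.0824966430664]]
1933.5 [[100.0, 64.0], [149.0, 64.0], [149.0, 115.0], [100.0, 115.0]]
1838.0 [[415.0, 0.0], [490.0, 0.0], [490.0, 33.0], [415.0, 33.0]]
```

View pics/w2.png

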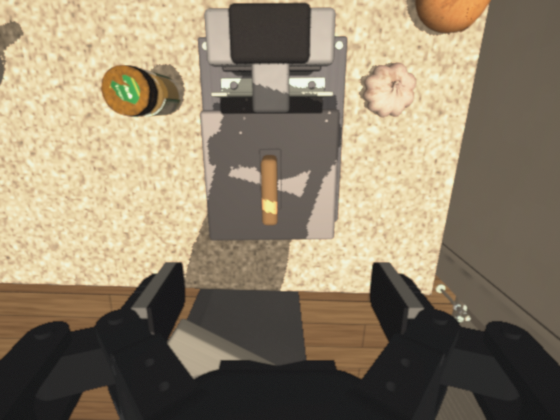

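The wrist view shows the whole press: pad spanning (230..310, 3..63), handle (261..277, 155..224), and lid corners near (203,112), (337,112), (333,239) and (209,240). The jar (130,92) and garlic (390,90) are clear of it.

```bash
python3 - <<'E'
from h import *
s=r.state();f=lambda u,v,z:wray(s,u,v,z)[:2]
print('pad',f(270,5,.146),f(270,62,.146),f(270,33.5,.146),f(231,33,.146),f(309,33,.146))
a,b=f(269,155,.138),f(269.5,224,.138);print('bar',a,b,(a+b)/2,np.linalg.norm(a-b),np.arctan2(*(a-b)[::-1]))
L=[f(*p,.078) for p in((203,112),(337,112),(333,239),(209,240))];print(np.round(L,4),np.mean(L,0),[np.linalg.norm(L[i]-L[i-1]) for i in range(4)])
d=(L[0]+L[1]-L[2]-L[3]);e=L[0]-L[1]+L[3]-L[2];print(np.arctan2(d[1],d[0]),np.arctan2(-e[0],e[1]))
P=[f(*p,.008) for p in((199,38),(347,38))];print('plate back',P,(P[0]+P[1])/2,np.linalg.norm(P[0]-P[1]),np.arctan2(-(P[0]-P[1])[0],(P[0]-P[1])[1]))
E
```

```text
pad [0.55721687 0.23854329] [0.52548744 0.21909261] [0.5417292  0.22904909] [0.52700608 0.25333625] [0.55700686 0.20510535]
bar [0.46502631 0.18321494] [0.412872   0.15078681] [0.43894915 0.16700087] 0.061413802120512506 0.5562752452398129
[[0.4588 0.2574]
 [0.5285 0.1453]
 [0.4153 0.0712]
 [0.3414 0.1876]] [0.43599619 0.16535732] [np.float64(0.13651326066953456), np.float64(0.13203623546658885), np.float64(0.13529145389698616), np.float64(0.13788002029786411)]
0.557859281646319 0.5611137622305545
plate back [array([0.51802436, 0.31159841]), array([0.60581377, 0.17046527])] [0.56191906 0.24103184] 0.1662093376728393 0.5564625747266585
```

>>> servo_tool([
  {"tx":2,"ty":8,"tz":-27,"ax":0,"ay":0,"az":0,"fingers":1},
  {"tx":0,"ty":0,"tz":-27,"ax":0,"ay":0,"az":0,"fingers":1},
  {"tx":0,"ty":0,"tz":-27,"ax":0,"ay":0,"az":0,"fingers":1},
  {"tx":0,"ty":0,"tz":-27,"ax":0,"ay":0,"az":0,"fingers":1},
  {"tx":0,"ty":0,"tz":-27,"ax":0,"ay":0,"az":0,"fingers":1},
  {"tx":0,"ty":0,"tz":0,"ax":0,"ay":0,"az":0,"fingers":0.1},
  {"tx":0,"ty":0,"tz":0,"ax":0,"ay":0,"az":0,"fingers":0.1},
  {"tx":0,"ty":0,"tz":0,"ax":0,"ay":0,"az":0,"fingers":0.1},
  {"tx":0,"ty":0,"tz":0,"ax":0,"ay":0,"az":0,"fingers":0.1},
  {"tx":0,"ty":0,"tz":0,"ax":0,"ay":0,"az":0,"fingers":0.1},
  {"tx":0,"ty":0,"tz":0,"ax":0,"ay":0,"az":0,"fingers":0.1},
])

```text
time_s: 3.37
ee_pos: [0.4392, 0.1663, 0.1063]
ee_rot: [0.962, 0.273, 0.001, -0.0]
force: [-7.8, 10.4, 19.8]
width: 0.0128
grasp_force: 44.4
```

>>> servo_tool([
  {"tx":0,"ty":0,"tz":2,"ax":0,"ay":0,"az":0,"fingers":0.1},
  {"tx":1.7,"ty":1.1,"tz":0,"ax":0,"ay":0,"az":0,"fingers":0.1},
  {"tx":1.7,"ty":1.1,"tz":0,"ax":0,"ay":0,"az":0,"fingers":0.1},
  {"tx":1.7,"ty":1.1,"tz":0,"ax":0,"ay":0,"az":0,"fingers":0.1},
  {"tx":0,"ty":0,"tz":0,"ax":0,"ay":0,"az":0,"fingers":0.1},
])

```text
time_s: 3.78
ee_pos: [0.4441, 0.1694, 0.107]
ee_rot: [0.962, 0.273, -0.0, 0.0]
force: [0.6, -0.8, -4.8]
width: 0.0121
grasp_force: 59.8
```

>>> servo_tool([
  {"tx":0.9,"ty":0.5,"tz":0,"ax":0,"ay":0,"az":0,"fingers":0.1},
  {"tx":0.9,"ty":0.5,"tz":0,"ax":0,"ay":0,"az":0,"fingers":0.1},
  {"tx":0,"ty":0,"tz":0,"ax":0,"ay":0,"az":0,"fingers":0.1},
])

```text
time_s: 4.03
ee_pos: [0.4458, 0.1703, 0.1071]
ee_rot: [0.962, 0.273, -0.0, 0.0]
force: [-0.2, -0.6, -4.7]
width: 0.0121
grasp_force: 59.8
```

>>> servo_tool([
  {"tx":0.9,"ty":0.5,"tz":0,"ax":0,"ay":0,"az":0,"fingers":0.1},
  {"tx":0,"ty":0,"tz":0,"ax":0,"ay":0,"az":0,"fingers":0.1},
])

```text
time_s: 4.2
ee_pos: [0.4467, 0.1708, 0.1072]
ee_rot: [0.962, 0.273, 0.0, -0.0]
force: [0.3, -1.1, -4.5]
width: 0.012
grasp_force: 59.8
```

>>> servo_tool([
  {"tx":0.9,"ty":0.5,"tz":0,"ax":0,"ay":0,"az":0,"fingers":0.1},
  {"tx":0,"ty":0,"tz":0,"ax":0,"ay":0,"az":0,"fingers":0.1},
])

```text
time_s: 4.37
ee_pos: [0.4477, 0.1713, 0.1072]
ee_rot: [0.962, 0.273, 0.0, 0.0]
force: [-0.2, 1.0, -4.7]
width: 0.0122
grasp_force: 59.8
```

>>> servo_tool([
  {"tx":0.9,"ty":0.5,"tz":0,"ax":0,"ay":0,"az":0,"fingers":0.1},
  {"tx":0,"ty":0,"tz":0,"ax":0,"ay":0,"az":0,"fingers":0.1},
])

```text
time_s: 4.53
ee_pos: [0.4485, 0.1719, 0.1072]
ee_rot: [0.962, 0.273, 0.0, -0.0]
force: [-0.4, 0.3, -4.7]
width: 0.0119
grasp_force: 59.8
```

>>> servo_tool([
  {"tx":0.9,"ty":0.5,"tz":0,"ax":0,"ay":0,"az":0,"fingers":0.1},
  {"tx":0,"ty":0,"tz":0,"ax":0,"ay":0,"az":0,"fingers":0.1},
])

```text
time_s: 4.7
ee_pos: [0.4495, 0.1723, 0.1072]
ee_rot: [0.962, 0.273, 0.0, -0.0]
force: [-0.9, -0.6, -4.9]
width: 0.0123
grasp_force: 59.8
```

>>> servo_tool([
  {"tx":0.9,"ty":0.5,"tz":0,"ax":0,"ay":0,"az":0,"fingers":0.1},
  {"tx":0,"ty":0,"tz":0,"ax":0,"ay":0,"az":0,"fingers":0.1},
])

```text
time_s: 4.87
ee_pos: [0.4502, 0.1728, 0.1071]
ee_rot: [0.962, 0.273, -0.0, 0.0]
force: [-0.4, -1.3, -5.3]
width: 0.0119
grasp_force: 59.7
```

>>> servo_tool([
  {"tx":0.9,"ty":0.5,"tz":0,"ax":0,"ay":0,"az":0,"fingers":0.1},
  {"tx":0,"ty":0,"tz":0,"ax":0,"ay":0,"az":0,"fingers":0.1},
])

```text
time_s: 5.03
ee_pos: [0.4505, 0.173, 0.1071]
ee_rot: [0.962, 0.273, -0.001, 0.0]
force: [-5.9, -4.3, 0.5]
width: 0.0121
grasp_force: 60.3
```

>>> servo_tool([
  {"tx":0.9,"ty":0.5,"tz":0,"ax":0,"ay":0,"az":0,"fingers":0.1},
  {"tx":0,"ty":0,"tz":0,"ax":0,"ay":0,"az":0,"fingers":0.1},
])

```text
time_s: 5.2
ee_pos: [0.4506, 0.173, 0.1072]
ee_rot: [0.962, 0.273, -0.002, 0.0]
force: [-14.9, -8.3, 7.4]
width: 0.0122
grasp_force: 61.3
```

```bash
python3 - <<'E'
from h import *
s=r.state();print(s['ee_pos'],s['force'],s['torque'])
a=snap('wrist','w3.png');b=cv2.imread('pics/d0.png')*0;b=r.camera('scene')[:,:,::-1];d=r.camera('side')[:,:,::-1]
z=np.hstack([cv2.resize(b[205:365,160:320],(400,400),interpolation=2),cv2.resize(d[170:310,270:430],(400,400),interpolation=2)])
cv2.imwrite('pics/z3.png',cv2.convertScaleAbs(z,alpha=1.5))
E
```

```text
[0.45062136 0.17303598 0.10720919] [-14.89720684  -8.33355788   7.42292231] [-1.5516964   2.47662385  0.06948866]
```

View pics/w3.png

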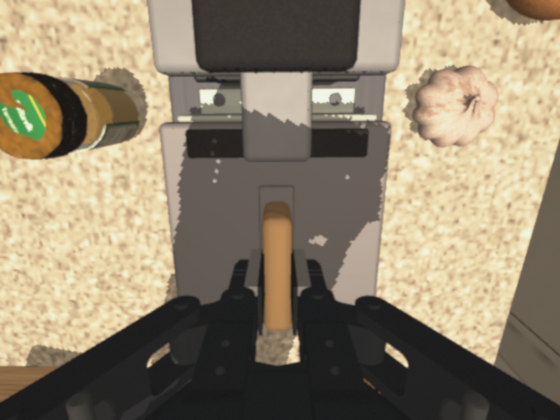

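The wrist view shows the lid against the stop, its back edge at y≈122. The foot spans x 187..367 centred on a lid spanning x 162..389, and the bar runs y 203..332. Contact with the stop is confirmed by force.

```bash
python3 - <<'E'
from h import *
s=r.state()
u=np.array([np.cos(.556),np.sin(.556)]);v=np.array([-u[1],u[0]])
def f(p,q,z):
    d=wray(s,p,q,z)[:2]-s['ee_pos'][:2];return (np.array([d@u,d@v])*1000).round(1)
print('bar far/near',f(277,203,.137),f(277,331,.137))
print('lid back L R',f(162,124,.078),f(389,124,.078))
print('pad near edge',f(193,69,.146),f(360,69,.146))
print('foot near',f(187,158,.113),f(367,158,.113),f(277,158,.113))
E
```

```text
bar far/near [35.  -0.4] [-32.5  -0.4]
lid back L R [65.9 67.5] [ 66.  -66.4]
pad near edge [88.6 30.2] [ 88.6 -30.6]
foot near [51.2 44.5] [ 51.2 -45.2] [51.2 -0.4]
```

>>> servo_tool([
  {"tx":-1.3,"ty":-0.8,"tz":-1,"ax":0,"ay":0,"az":0,"fingers":0.1},
  {"tx":0,"ty":0,"tz":0,"ax":0,"ay":0,"az":0,"fingers":0.1},
  {"tx":0,"ty":0,"tz":0,"ax":0,"ay":0,"az":0,"fingers":0.7},
  {"tx":0,"ty":0,"tz":0,"ax":0,"ay":0,"az":0,"fingers":0.7},
  {"tx":0,"ty":0,"tz":0,"ax":0,"ay":0,"az":0,"fingers":0.7},
  {"tx":0,"ty":0,"tz":0,"ax":0,"ay":0,"az":0,"fingers":0.7},
  {"tx":0,"ty":0,"tz":15,"ax":0,"ay":0,"az":0,"fingers":0.7},
  {"tx":0,"ty":0,"tz":25,"ax":0,"ay":0,"az":0,"fingers":0.7},
  {"tx":0,"ty":0,"tz":30,"ax":0,"ay":0,"az":0,"fingers":0.3},
  {"tx":18,"ty":11,"tz":10,"ax":0,"ay":0,"az":0,"fingers":0},
  {"tx":18,"ty":11,"tz":0,"ax":0,"ay":0,"az":0,"fingers":0},
  {"tx":18,"ty":11,"tz":0,"ax":0,"ay":0,"az":0,"fingers":0},
  {"tx":18,"ty":11,"tz":0,"ax":0,"ay":0,"az":0,"fingers":0},
  {"tx":18,"ty":11,"tz":0,"ax":0,"ay":0,"az":0,"fingers":0},
  {"tx":2,"ty":2,"tz":0,"ax":0,"ay":0,"az":0,"fingers":0},
  {"tx":0,"ty":0,"tz":-10,"ax":0,"ay":0,"az":0,"fingers":0},
  {"tx":0,"ty":0,"tz":-10,"ax":0,"ay":0,"az":0,"fingers":0},
  {"tx":0,"ty":0,"tz":0,"ax":0,"ay":0,"az":0,"fingers":0},
])

```text
time_s: 6.85
ee_pos: [0.5412, 0.2292, 0.1634]
ee_rot: [0.962, 0.273, -0.002, 0.0]
force: [-0.6, 0.4, -0.7]
width: 0.0003
grasp_force: 0.0
```

>>> servo_tool([
  {"tx":0,"ty":0,"tz":-8,"ax":0,"ay":0,"az":0,"fingers":0},
  {"tx":0,"ty":0,"tz":-7,"ax":0,"ay":0,"az":0,"fingers":0},
  {"tx":0,"ty":0,"tz":-3,"ax":0,"ay":0,"az":0,"fingers":0},
  {"tx":0,"ty":0,"tz":-3,"ax":0,"ay":0,"az":0,"fingers":0},
  {"tx":0,"ty":0,"tz":-3,"ax":0,"ay":0,"az":0,"fingers":0},
  {"tx":0,"ty":0,"tz":-3,"ax":0,"ay":0,"az":0,"fingers":0},
  {"tx":0,"ty":0,"tz":-3,"ax":0,"ay":0,"az":0,"fingers":0},
  {"tx":0,"ty":0,"tz":-3,"ax":0,"ay":0,"az":0,"fingers":0},
  {"tx":0,"ty":0,"tz":-3,"ax":0,"ay":0,"az":0,"fingers":0},
  {"tx":0,"ty":0,"tz":-3,"ax":0,"ay":0,"az":0,"fingers":0},
  {"tx":0,"ty":0,"tz":-3,"ax":0,"ay":0,"az":0,"fingers":0},
  {"tx":0,"ty":0,"tz":-3,"ax":0,"ay":0,"az":0,"fingers":0},
  {"tx":0,"ty":0,"tz":0,"ax":0,"ay":0,"az":0,"fingers":0},
])

```text
time_s: 7.93
ee_pos: [0.5428, 0.23, 0.1213]
ee_rot: [0.962, 0.273, 0.0, -0.0]
force: [-3.6, -1.1, 7.7]
width: -0.0001
grasp_force: 4.3
```

>>> servo_tool([
  {"tx":0,"ty":0,"tz":-2,"ax":0,"ay":0,"az":0,"fingers":0},
  {"tx":0,"ty":0,"tz":-2,"ax":0,"ay":0,"az":0,"fingers":0},
  {"tx":0,"ty":0,"tz":0,"ax":0,"ay":0,"az":0,"fingers":0},
])

```text
time_s: 8.18
ee_pos: [0.5428, 0.23, 0.1172]
ee_rot: [0.962, 0.273, 0.0, -0.0]
force: [-1.2, -1.3, 2.7]
width: -0.0
grasp_force: 1.8
```

>>> servo_tool([
  {"tx":0,"ty":0,"tz":-2,"ax":0,"ay":0,"az":0,"fingers":0},
  {"tx":0,"ty":0,"tz":0,"ax":0,"ay":0,"az":0,"fingers":0},
])

```text
time_s: 8.35
ee_pos: [0.5428, 0.23, 0.1151]
ee_rot: [0.962, 0.273, 0.0, -0.0]
force: [-0.7, -0.4, 5.2]
width: -0.0004
grasp_force: 2.1
```

>>> servo_tool([
  {"tx":0,"ty":0,"tz":-2,"ax":0,"ay":0,"az":0,"fingers":0},
  {"tx":0,"ty":0,"tz":0,"ax":0,"ay":0,"az":0,"fingers":0},
])

```text
time_s: 8.52
ee_pos: [0.5429, 0.23, 0.1133]
ee_rot: [0.962, 0.273, 0.0, -0.0]
force: [-2.6, -0.4, 7.5]
width: -0.0001
grasp_force: 3.6
```

>>> servo_tool([
  {"tx":0,"ty":0,"tz":-1.5,"ax":0,"ay":0,"az":0,"fingers":0},
  {"tx":0,"ty":0,"tz":0,"ax":0,"ay":0,"az":0,"fingers":0},
])

```text
time_s: 8.68
ee_pos: [0.5429, 0.2301, 0.1121]
ee_rot: [0.962, 0.273, 0.0, -0.0]
force: [-3.1, -1.5, 7.9]
width: -0.0003
grasp_force: 4.5
```

>>> servo_tool([
  {"tx":0,"ty":0,"tz":-1.5,"ax":0,"ay":0,"az":0,"fingers":0},
  {"tx":0,"ty":0,"tz":0,"ax":0,"ay":0,"az":0,"fingers":0},
])

```text
time_s: 8.85
ee_pos: [0.5429, 0.2301, 0.1107]
ee_rot: [0.962, 0.273, 0.0, -0.0]
force: [-3.2, -1.2, 10.0]
width: 0.0
grasp_force: 5.1
```

>>> servo_tool([
  {"tx":0,"ty":0,"tz":-1,"ax":0,"ay":0,"az":0,"fingers":0},
  {"tx":0,"ty":0,"tz":0,"ax":0,"ay":0,"az":0,"fingers":0},
])

```text
time_s: 9.02
ee_pos: [0.5429, 0.2301, 0.1098]
ee_rot: [0.962, 0.273, 0.0, -0.0]
force: [-3.4, -1.3, 9.4]
width: -0.0001
grasp_force: 5.0
```

>>> servo_tool([
  {"tx":0,"ty":0,"tz":-1,"ax":0,"ay":0,"az":0,"fingers":0},
  {"tx":0,"ty":0,"tz":0,"ax":0,"ay":0,"az":0,"fingers":0},
])

```text
time_s: 9.18
ee_pos: [0.5429, 0.23, 0.1088]
ee_rot: [0.962, 0.273, 0.0, -0.0]
force: [-3.1, -0.8, 8.2]
width: -0.0003
grasp_force: 4.5
```

>>> servo_tool([
  {"tx":0,"ty":0,"tz":-1,"ax":0,"ay":0,"az":0,"fingers":0},
  {"tx":0,"ty":0,"tz":0,"ax":0,"ay":0,"az":0,"fingers":0},
])

```text
time_s: 9.35
ee_pos: [0.5429, 0.23, 0.1076]
ee_rot: [0.962, 0.273, 0.0, -0.0]
force: [-2.3, -1.5, 7.5]
width: -0.0002
grasp_force: 3.7
```

```bash
python3 - <<'E'
from h import *
s=r.state();print(s['ee_pos'],s['force'])
b=r.camera('scene')[:,:,::-1];d=r.camera('side')[:,:,::-1]
z=np.hstack([cv2.resize(b[205:365,160:320],(400,400),interpolation=2),cv2.resize(d[170:310,270:430],(400,400),interpolation=2)])
cv2.imwrite('pics/z4.png',cv2.convertScaleAbs(z,alpha=1.5))
E
```

```text
[0.54289021 0.23003859 0.10759707] [-2.25064238 -1.47380465  7.47428339]
```

View pics/z4.png

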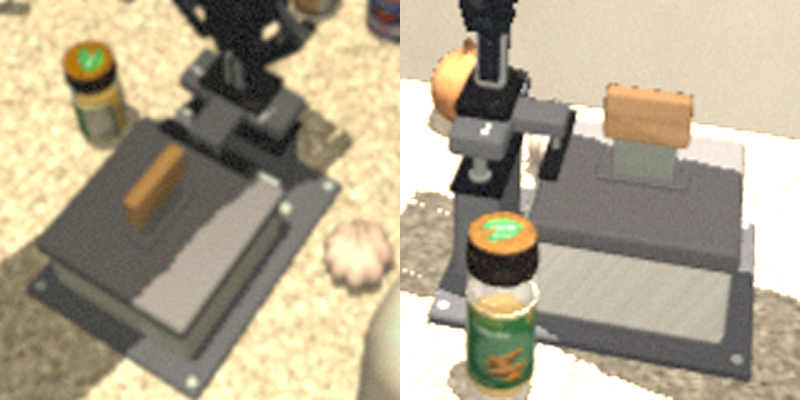

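The scene crop shows the gripper on the pad and the head lowered. In the side crop the foot is near (550,150). I'll quantify the travel by projection.

```bash
python3 - <<'E'
from h import *
u=np.array([np.cos(.556),np.sin(.556)]);v=np.array([-u[1],u[0]]);o=np.array([.4470,.1705])
P=lambda n,x,y,z:proj(n,[*(o+u*x/1e3+v*y/1e3),z/1e3])
for t in(0,10,20,30,36):
    a=[(P('side',x,y,z-t)-[270,170])*[2.5,400/140] for x,y,z in((92,30,146),(132,30,146),(112,0,146),(55,45,108),(55,-45,108),(55,-45,113))]
    print(t,np.round(a).tolist())
print('handle top',[((P('side',x,7,138)-[270,170])*[2.5,400/140]).round().tolist() for x in(-30,30)])
print('tcp',(proj('side',r.state()['ee_pos'])-[270,170])*[2.5,400/140])
E
```

```text
0 [[111.0, 82.0], [54.0, 75.0], [92.0, 58.0], [159.0, 158.0], [179.0, 92.0], [180.0, 85.0]]
10 [[111.0, 97.0], [54.0, 90.0], [92.0, 73.0], [158.0, 173.0], [179.0, 106.0], [179.0, 99.0]]
20 [[110.0, 112.0], [54.0, 104.0], [92.0, 87.0], [157.0, 187.0], [178.0, 120.0], [178.0, 113.0]]
30 [[110.0, 127.0], [54.0, 119.0], [91.0, 101.0], [157.0, 201.0], [177.0, 133.0], [178.0, 126.0]]
36 [[110.0, 136.0], [54.0, 128.0], [91.0, 110.0], [156.0, 210.0], [177.0, 141.0], [177.0, 134.0]]
handle top [[295.0, 102.0], [206.0, 90.0]]
tcp [ 90.06843701 112.99032506]
```

```bash
python3 - <<'E'
from h import *
d=r.camera('side')[:,:,::-1][165:235,275:345];o=cv2.imread('pics/d0.png')[165:235,275:345]
cv2.imwrite('pics/z5.png',cv2.convertScaleAbs(cv2.resize(np.hstack([o,d]),None,fx=5.6,fy=5.6,interpolation=2),alpha=1.6))
E
```

```text
(no output)
```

View pics/z5.png

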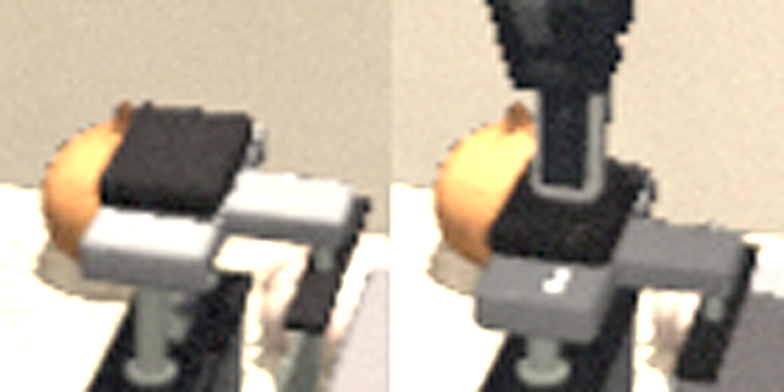

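The left half is before and the right half is now. Crosshead and foot have dropped about 50 zoomed px, or 9 px, which is roughly 17 mm of head travel, and the fingertips sit on the pad. So the tips contact higher than the TCP suggests. I'll keep pressing and watch the force.

>>> servo_tool([
  {"tx":0,"ty":0,"tz":-2,"ax":0,"ay":0,"az":0,"fingers":0},
  {"tx":0,"ty":0,"tz":-2,"ax":0,"ay":0,"az":0,"fingers":0},
  {"tx":0,"ty":0,"tz":0,"ax":0,"ay":0,"az":0,"fingers":0},
])

```text
time_s: 9.75
ee_pos: [0.5429, 0.2301, 0.1032]
ee_rot: [0.962, 0.273, 0.0, -0.0]
force: [-1.1, 0.1, 6.5]
width: -0.0
grasp_force: 3.1
```

>>> servo_tool([
  {"tx":0,"ty":0,"tz":-2,"ax":0,"ay":0,"az":0,"fingers":0},
  {"tx":0,"ty":0,"tz":-2,"ax":0,"ay":0,"az":0,"fingers":0},
  {"tx":0,"ty":0,"tz":0,"ax":0,"ay":0,"az":0,"fingers":0},
])

```text
time_s: 10.0
ee_pos: [0.5429, 0.2301, 0.0997]
ee_rot: [0.962, 0.273, 0.0, -0.0]
force: [-4.2, -2.5, 10.4]
width: -0.0001
grasp_force: 5.6
```

>>> servo_tool([
  {"tx":0,"ty":0,"tz":-2,"ax":0,"ay":0,"az":0,"fingers":0},
  {"tx":0,"ty":0,"tz":-2,"ax":0,"ay":0,"az":0,"fingers":0},
  {"tx":0,"ty":0,"tz":0,"ax":0,"ay":0,"az":0,"fingers":0},
])

```text
time_s: 10.25
ee_pos: [0.5429, 0.2301, 0.0955]
ee_rot: [0.962, 0.273, 0.0, -0.0]
force: [-2.3, -1.4, 8.1]
width: -0.0001
grasp_force: 3.9
```

```bash
cat >> h.py <<'E'
def travel(name='side'):
    """shift (px) of the crosshead+arm patch from the first side picture"""
    o=cv2.imread('pics/d0.png');d=r.camera('side')[:,:,::-1]
    g=lambda m:cv2.Canny(cv2.GaussianBlur(m,(0,0),.8),30,90)
    t=g(o)[204:218,288:312]; res=cv2.matchTemplate(g(d)[200:245,285:316].astype(np.uint8),t,cv2.TM_CCOEFF_NORMED)
    _,s,_,p=cv2.minMaxLoc(res); return p[1]-4,p[0]-3,round(s,2),d
E
python3 - <<'E'
from h import *
t=travel();print(t[:3],t[1],'mm',t[0]/.525)
E
```

```text
(8, 2, 0.43) 2 mm 15.238095238095237
```

Force peaks at TCP z≈0.1105 and 0.099 are clicks 1 and 2, so the third should come near 0.087 at about 15 N.

>>> servo_tool([
  {"tx":0,"ty":0,"tz":-2,"ax":0,"ay":0,"az":0,"fingers":0},
  {"tx":0,"ty":0,"tz":-2,"ax":0,"ay":0,"az":0,"fingers":0},
  {"tx":0,"ty":0,"tz":0,"ax":0,"ay":0,"az":0,"fingers":0},
])

```text
time_s: 10.55
ee_pos: [0.5429, 0.23, 0.0917]
ee_rot: [0.962, 0.273, 0.0, -0.0]
force: [-4.4, -1.7, 10.2]
width: -0.0001
grasp_force: 5.6
```

>>> servo_tool([
  {"tx":0,"ty":0,"tz":-1.5,"ax":0,"ay":0,"az":0,"fingers":0},
  {"tx":0,"ty":0,"tz":-1.5,"ax":0,"ay":0,"az":0,"fingers":0},
  {"tx":0,"ty":0,"tz":0,"ax":0,"ay":0,"az":0,"fingers":0},
])

```text
time_s: 10.8
ee_pos: [0.543, 0.2301, 0.0893]
ee_rot: [0.962, 0.273, 0.0, -0.0]
force: [-6.7, -3.4, 16.9]
width: 0.0
grasp_force: 8.6
```

>>> servo_tool([
  {"tx":0,"ty":0,"tz":-1,"ax":0,"ay":0,"az":0,"fingers":0},
  {"tx":0,"ty":0,"tz":-1,"ax":0,"ay":0,"az":0,"fingers":0},
  {"tx":0,"ty":0,"tz":0,"ax":0,"ay":0,"az":0,"fingers":0},
])

```text
time_s: 11.05
ee_pos: [0.543, 0.2301, 0.0877]
ee_rot: [0.962, 0.273, 0.001, -0.0]
force: [-7.7, -3.6, 19.9]
width: -0.0001
grasp_force: 10.1
```

>>> servo_tool([
  {"tx":0,"ty":0,"tz":-1,"ax":0,"ay":0,"az":0,"fingers":0},
  {"tx":0,"ty":0,"tz":0,"ax":0,"ay":0,"az":0,"fingers":0},
])

```text
time_s: 11.22
ee_pos: [0.543, 0.2301, 0.0869]
ee_rot: [0.962, 0.273, 0.001, -0.0]
force: [-9.6, -3.8, 21.1]
width: 0.0002
grasp_force: 10.5
```

>>> servo_tool([
  {"tx":0,"ty":0,"tz":-1,"ax":0,"ay":0,"az":0,"fingers":0},
  {"tx":0,"ty":0,"tz":0,"ax":0,"ay":0,"az":0,"fingers":0},
])

```text
time_s: 11.38
ee_pos: [0.5431, 0.2301, 0.0868]
ee_rot: [0.962, 0.273, 0.001, -0.0]
force: [-12.3, -4.9, 28.1]
width: -0.0
grasp_force: 14.1
```

>>> servo_tool([
  {"tx":0,"ty":0,"tz":-1,"ax":0,"ay":0,"az":0,"fingers":0},
  {"tx":0,"ty":0,"tz":0,"ax":0,"ay":0,"az":0,"fingers":0},
])

```text
time_s: 11.55
ee_pos: [0.5432, 0.2302, 0.0867]
ee_rot: [0.962, 0.273, 0.001, -0.0]
force: [-17.6, -6.4, 36.9]
width: -0.0002
grasp_force: 18.6
```

>>> servo_tool([
  {"tx":0,"ty":0,"tz":-1,"ax":0,"ay":0,"az":0,"fingers":0},
  {"tx":0,"ty":0,"tz":0,"ax":0,"ay":0,"az":0,"fingers":0},
])

```text
time_s: 11.72
ee_pos: [0.5433, 0.2302, 0.0866]
ee_rot: [0.962, 0.273, 0.001, 0.0]
force: [-20.7, -8.3, 47.1]
width: -0.0
grasp_force: 23.0
```

```bash
python3 - <<'E'
from h import *
d=r.camera('side')[:,:,::-1][165:235,275:345];o=cv2.imread('pics/d0.png')[165:235,275:345]
cv2.imwrite('pics/z6.png',cv2.convertScaleAbs(cv2.resize(np.hstack([o,d]),None,fx=5.6,fy=5.6,interpolation=2),alpha=1.6))
E
```

```text
(no output)
```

View pics/z6.png

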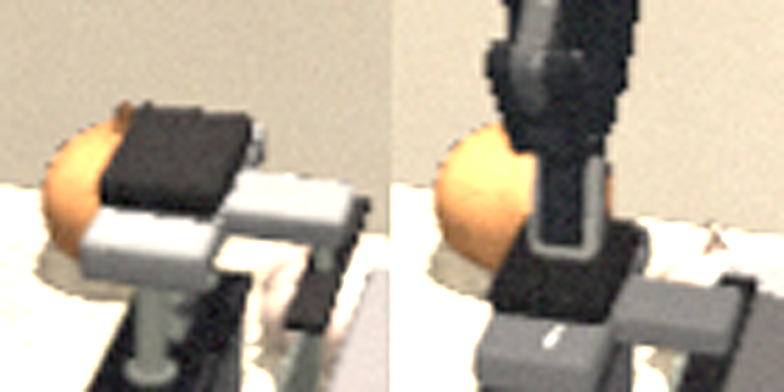

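The side view shows the head fully down with the foot on the lid. The end stop is at TCP z 0.0868, so the third click is near 0.090. The first press is done, so I'll release and go back over the handle.

>>> servo_tool([
  {"tx":0,"ty":0,"tz":5,"ax":0,"ay":0,"az":0,"fingers":0},
  {"tx":0,"ty":0,"tz":8,"ax":0,"ay":0,"az":0,"fingers":0},
  {"tx":0,"ty":0,"tz":12,"ax":0,"ay":0,"az":0,"fingers":0},
  {"tx":0,"ty":0,"tz":18,"ax":0,"ay":0,"az":0,"fingers":0},
  {"tx":0,"ty":0,"tz":25,"ax":0,"ay":0,"az":0,"fingers":0},
  {"tx":0,"ty":0,"tz":25,"ax":0,"ay":0,"az":0,"fingers":0},
  {"tx":0,"ty":0,"tz":25,"ax":0,"ay":0,"az":0,"fingers":0},
  {"tx":-18.5,"ty":-11.4,"tz":0,"ax":0,"ay":0,"az":0,"fingers":0.6},
  {"tx":-18.5,"ty":-11.4,"tz":0,"ax":0,"ay":0,"az":0,"fingers":0.6},
  {"tx":-18.5,"ty":-11.4,"tz":0,"ax":0,"ay":0,"az":0,"fingers":0.6},
  {"tx":-18.5,"ty":-11.4,"tz":0,"ax":0,"ay":0,"az":0,"fingers":0.6},
  {"tx":-18.5,"ty":-11.4,"tz":0,"ax":0,"ay":0,"az":0,"fingers":0.6},
  {"tx":0,"ty":0,"tz":0,"ax":0,"ay":0,"az":0,"fingers":0.6},
  {"tx":0,"ty":0,"tz":0,"ax":0,"ay":0,"az":0,"fingers":0.6},
])

```text
time_s: 12.93
ee_pos: [0.4501, 0.1728, 0.2004]
ee_rot: [0.962, 0.273, 0.0, -0.0]
force: [0.2, -0.2, 1.0]
width: 0.0513
grasp_force: 0.0
```

```bash
python3 - <<'E'
from h import *
s=r.state();im=snap('wrist','w7.png')
u=np.array([np.cos(.556),np.sin(.556)]);v=np.array([-u[1],u[0]])
def f(p,q,z):
    d=wray(s,p,q,z)[:2]-s['ee_pos'][:2];return (np.array([d@u,d@v])*1000).round(1)
m=cv2.inRange(cv2.cvtColor(im,cv2.COLOR_RGB2HSV)[:,200:350],(5,90,40),(30,255,255));m[:120]=0
c=max(cv2.findContours(m,0,2)[0],key=cv2.contourArea);x,y,w,h=cv2.boundingRect(c);x+=200;print(x,y,w,h,cv2.minAreaRect(c))
print('bar',f(x+w/2,y,.138),f(x+w/2,y+h,.138),s['ee_pos'],s['ee_rot'],s['joints'])
E
```

```text
303 320 42 48 ((123.5, 343.5), (47.0, 41.0), 90.0)
bar [-94.9 -39.8] [-145.  -42.] [0.45009761 0.17279793 0.20043262] [ 9.61961393e-01  2.73185250e-01  3.12764197e-04 -1.13964326e-05] [2.90566621e-01 1.56709602e-01 1.72023476e+00 1.48101179e-05
 1.26402251e+00 1.30795308e+00]
```

View pics/w7.png

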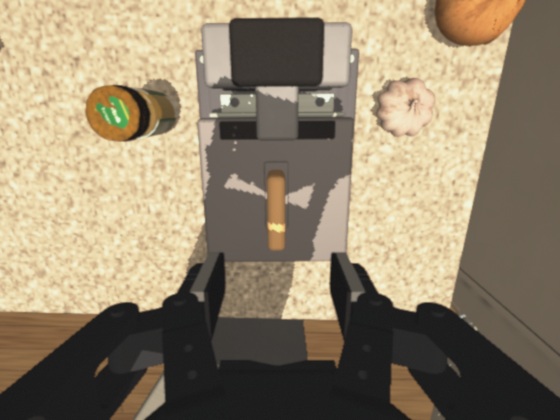

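This is my last picture. The wrist view shows the head back up and the box home: bar x 268..286, y 170..249, lid corners near (202,120), (353,120), (347,261) and (208,261), foot x 220..335. I'll work out where the box centre sits relative to the TCP.

```bash
python3 - <<'E'
from h import *
s=r.state();im=cv2.imread('pics/w7.png')
u=np.array([np.cos(.556),np.sin(.556)]);v=np.array([-u[1],u[0]])
def f(p,q,z):
    d=wray(s,p,q,z)[:2]-s['ee_pos'][:2];return (np.array([d@u,d@v])*1000).round(1)
print('bar',f(277,170,.138),f(277,249,.138))
print('lid',[f(*p,.078).tolist() for p in((202,120),(353,120),(347,261),(208,261))])
print('foot near',f(220,138,.113),f(335,138,.113))
print('pad',f(232,87,.146),f(323,86,.146),f(232,18,.146),f(323,17,.146))
print('plate back',f(197,51,.008),f(357,51,.008))
E
```

```text
bar [32.4 -0.3] [-29.8  -0.3]
lid [[65.4, 65.1], [65.4, -66.7], [-70.5, -70.2], [-70.5, 68.6]]
foot near [53. 44.] [ 53.  -45.5]
pad [88.2 28.7] [ 88.8 -30.1] [127.6  27.1] [128.2 -28.4]
plate back [131.4  81.5] [131.4 -82.2]
```

>>> servo_tool([
  {"tx":-1.3,"ty":-0.8,"tz":-23,"ax":0,"ay":0,"az":0,"fingers":0.6},
  {"tx":0,"ty":0,"tz":-25,"ax":0,"ay":0,"az":0,"fingers":0.6},
  {"tx":0,"ty":0,"tz":-25,"ax":0,"ay":0,"az":0,"fingers":0.6},
  {"tx":0,"ty":0,"tz":-20,"ax":0,"ay":0,"az":0,"fingers":0.6},
  {"tx":0,"ty":0,"tz":-10,"ax":0,"ay":0,"az":0,"fingers":0.6},
  {"tx":0,"ty":0,"tz":0,"ax":0,"ay":0,"az":0,"fingers":0.1},
  {"tx":0,"ty":0,"tz":0,"ax":0,"ay":0,"az":0,"fingers":0.1},
  {"tx":0,"ty":0,"tz":0,"ax":0,"ay":0,"az":0,"fingers":0.1},
  {"tx":0,"ty":0,"tz":0,"ax":0,"ay":0,"az":0,"fingers":0.1},
  {"tx":0,"ty":0,"tz":0,"ax":0,"ay":0,"az":0,"fingers":0.1},
])

```text
time_s: 13.82
ee_pos: [0.4496, 0.1726, 0.0982]
ee_rot: [0.962, 0.273, 0.001, -0.0]
force: [0.2, 3.1, 2.7]
width: 0.0126
grasp_force: 62.9
```

>>> servo_tool([
  {"tx":0,"ty":0,"tz":3,"ax":0,"ay":0,"az":0,"fingers":0.1},
  {"tx":-2,"ty":-1.2,"tz":3,"ax":0,"ay":0,"az":0,"fingers":0.1},
  {"tx":-10,"ty":-6.2,"tz":2,"ax":0,"ay":0,"az":0,"fingers":0.1},
  {"tx":-10,"ty":-6.2,"tz":0,"ax":0,"ay":0,"az":0,"fingers":0.1},
  {"tx":-10,"ty":-6.2,"tz":0,"ax":0,"ay":0,"az":0,"fingers":0.1},
  {"tx":-10,"ty":-6.2,"tz":0,"ax":0,"ay":0,"az":0,"fingers":0.1},
  {"tx":-10,"ty":-6.2,"tz":0,"ax":0,"ay":0,"az":0,"fingers":0.1},
  {"tx":0,"ty":0,"tz":0,"ax":0,"ay":0,"az":0,"fingers":0.1},
])

```text
time_s: 14.48
ee_pos: [0.3953, 0.1391, 0.1052]
ee_rot: [0.962, 0.273, -0.001, 0.0]
force: [-0.7, -0.5, -5.0]
width: 0.0128
grasp_force: 61.9
```

>>> servo_tool([
  {"tx":0,"ty":0,"tz":0,"ax":0,"ay":0,"az":0.06,"fingers":0.1},
  {"tx":0,"ty":0,"tz":0,"ax":0,"ay":0,"az":0.12,"fingers":0.1},
  {"tx":0,"ty":0,"tz":0,"ax":0,"ay":0,"az":0.12,"fingers":0.1},
  {"tx":0,"ty":0,"tz":0,"ax":0,"ay":0,"az":0.12,"fingers":0.1},
  {"tx":0,"ty":0,"tz":0,"ax":0,"ay":0,"az":0.12,"fingers":0.1},
  {"tx":0,"ty":0,"tz":0,"ax":0,"ay":0,"az":0.12,"fingers":0.1},
  {"tx":0,"ty":0,"tz":0,"ax":0,"ay":0,"az":0.12,"fingers":0.1},
  {"tx":0,"ty":0,"tz":0,"ax":0,"ay":0,"az":0.12,"fingers":0.1},
  {"tx":0,"ty":0,"tz":0,"ax":0,"ay":0,"az":0.12,"fingers":0.1},
  {"tx":0,"ty":0,"tz":0,"ax":0,"ay":0,"az":0.12,"fingers":0.1},
  {"tx":0,"ty":0,"tz":0,"ax":0,"ay":0,"az":0.12,"fingers":0.1},
  {"tx":0,"ty":0,"tz":0,"ax":0,"ay":0,"az":0.12,"fingers":0.1},
  {"tx":0,"ty":0,"tz":0,"ax":0,"ay":0,"az":0.12,"fingers":0.1},
  {"tx":0,"ty":0,"tz":0,"ax":0,"ay":0,"az":0.12,"fingers":0.1},
  {"tx":0,"ty":0,"tz":0,"ax":0,"ay":0,"az":0.07,"fingers":0.1},
  {"tx":0,"ty":0,"tz":0,"ax":0,"ay":0,"az":0,"fingers":0.1},
  {"tx":0,"ty":0,"tz":0,"ax":0,"ay":0,"az":0,"fingers":0.1},
])

```text
time_s: 15.9
ee_pos: [0.397, 0.14, 0.1053]
ee_rot: [0.435, 0.9, -0.0, 0.0]
force: [-0.0, -0.5, -4.3]
width: 0.0123
grasp_force: 61.9
```

```bash
python3 - <<'E'
from h import *
s=r.state();print(s['ee_pos'],s['force'],Ro.from_quat(s['ee_rot']).as_matrix()[:,0],np.arctan2(*Ro.from_quat(s['ee_rot']).as_matrix()[[1,0],0]),s['joints'])
E
```

```text
[0.39702978 0.14001429 0.10527548] [-0.04962208 -0.51380874 -4.33783205] [-6.21328000e-01  7.83550582e-01 -3.78840374e-05] 2.2412327432058445 [ 2.52024826e-01  1.42290854e-01  1.98174895e+00 -6.31922229e-05
  1.01758052e+00 -4.18378386e-01]
```

The turn overshot by 0.117 rad, so I'll take that back and advance with the box still lifted.

>>> servo_tool([
  {"tx":0,"ty":0,"tz":0,"ax":0,"ay":0,"az":-0.059,"fingers":0.1},
  {"tx":0,"ty":0,"tz":0,"ax":0,"ay":0,"az":-0.058,"fingers":0.1},
  {"tx":7.6,"ty":4.9,"tz":0,"ax":0,"ay":0,"az":0,"fingers":0.1},
  {"tx":7.6,"ty":4.9,"tz":0,"ax":0,"ay":0,"az":0,"fingers":0.1},
  {"tx":7.6,"ty":4.9,"tz":0,"ax":0,"ay":0,"az":0,"fingers":0.1},
  {"tx":7.6,"ty":4.9,"tz":0,"ax":0,"ay":0,"az":0,"fingers":0.1},
  {"tx":7.6,"ty":4.9,"tz":0,"ax":0,"ay":0,"az":0,"fingers":0.1},
  {"tx":7.6,"ty":4.9,"tz":0,"ax":0,"ay":0,"az":0,"fingers":0.1},
  {"tx":0,"ty":0,"tz":-3,"ax":0,"ay":0,"az":0,"fingers":0.1},
  {"tx":0,"ty":0,"tz":-3,"ax":0,"ay":0,"az":0,"fingers":0.1},
  {"tx":0,"ty":0,"tz":0,"ax":0,"ay":0,"az":0,"fingers":0.1},
  {"tx":0,"ty":0,"tz":0,"ax":0,"ay":0,"az":0,"fingers":0.1},
])

```text
time_s: 16.9
ee_pos: [0.4421, 0.1692, 0.0989]
ee_rot: [0.486, 0.874, -0.0, -0.0]
force: [-0.3, -0.6, -4.7]
width: 0.0126
grasp_force: 61.9
```

```bash
cat >> h.py <<'E'
def st():
    s=r.state();m=Ro.from_quat(s['ee_rot']).as_matrix();d=(s['ee_pos'][:2]-[.4496,.1726])*1000
    u=np.array([.8504,.5262]);v=np.array([-.5262,.8504])
    print('t',s['time_s'],'uv',(d@u).round(2),(d@v).round(2),'z',s['ee_pos'][2].round(4),'yaw',np.arctan2(m[1,0],m[0,0]).round(4),'F uvz',(s['force'][:2]@u).round(1),(s['force'][:2]@v).round(1),s['force'][2].round(1),'Tz',s['torque'][2].round(2))
E
python3 -c "from h import *;st()"
```

```text
t 16.9 uv -8.16 1.02 z 0.0989 yaw 2.1267 F uvz -0.6 -0.4 -4.7 Tz -0.04
```

>>> servo_tool([
  {"tx":1.7,"ty":1.1,"tz":-0.5,"ax":0,"ay":0,"az":-0.002,"fingers":0.1},
  {"tx":1.7,"ty":1.1,"tz":0,"ax":0,"ay":0,"az":0,"fingers":0.1},
  {"tx":0.9,"ty":0.5,"tz":0,"ax":0,"ay":0,"az":0,"fingers":0.1},
  {"tx":0,"ty":0,"tz":0,"ax":0,"ay":0,"az":0,"fingers":0.1},
])

```text
time_s: 17.23
ee_pos: [0.447, 0.1722, 0.0988]
ee_rot: [0.487, 0.874, 0.0, 0.0]
force: [-0.1, 0.5, -4.9]
width: 0.0124
grasp_force: 61.9
```

>>> servo_tool([
  {"tx":0.9,"ty":0.5,"tz":0,"ax":0,"ay":0,"az":0,"fingers":0.1},
  {"tx":0,"ty":0,"tz":0,"ax":0,"ay":0,"az":0,"fingers":0.1},
])

```text
time_s: 17.4
ee_pos: [0.4478, 0.1726, 0.0987]
ee_rot: [0.487, 0.874, 0.0, 0.0]
force: [0.2, 0.5, -5.1]
width: 0.0126
grasp_force: 61.9
```

>>> servo_tool([
  {"tx":0.9,"ty":0.5,"tz":0,"ax":0,"ay":0,"az":0,"fingers":0.1},
  {"tx":0,"ty":0,"tz":0,"ax":0,"ay":0,"az":0,"fingers":0.1},
])

```text
time_s: 17.57
ee_pos: [0.4485, 0.173, 0.0986]
ee_rot: [0.487, 0.874, -0.0, -0.0]
force: [-0.9, -0.6, -4.3]
width: 0.0127
grasp_force: 62.1
```

```bash
python3 -c "from h import *;st()"
```

```text
t 17.5667 uv -0.72 0.91 z 0.0986 yaw 2.1249 F uvz -1.1 -0.1 -4.3 Tz 0.02
```

>>> servo_tool([
  {"tx":0.9,"ty":0.5,"tz":-0.5,"ax":0,"ay":0,"az":0,"fingers":0.1},
  {"tx":0,"ty":0,"tz":0,"ax":0,"ay":0,"az":0,"fingers":0.1},
])

```text
time_s: 17.73
ee_pos: [0.4486, 0.173, 0.0985]
ee_rot: [0.487, 0.874, -0.001, -0.001]
force: [-11.2, -7.6, 9.2]
width: 0.0126
grasp_force: 63.8
```

>>> servo_tool([
  {"tx":0.9,"ty":0.5,"tz":0,"ax":0,"ay":0,"az":0,"fingers":0.1},
  {"tx":0,"ty":0,"tz":0,"ax":0,"ay":0,"az":0,"fingers":0.1},
])

```text
time_s: 17.9
ee_pos: [0.4486, 0.173, 0.0985]
ee_rot: [0.487, 0.874, -0.002, -0.001]
force: [-20.4, -12.7, 15.5]
width: 0.0128
grasp_force: 64.7
```

```bash
python3 -c "from h import *;st()"
```

```text
t 17.9 uv -0.61 0.84 z 0.0985 yaw 2.1251 F uvz -24.1 -0.0 15.5 Tz 0.16
```

>>> servo_tool([
  {"tx":-0.9,"ty":-0.55,"tz":0,"ax":0,"ay":0,"az":0,"fingers":0.1},
  {"tx":-0.6,"ty":-0.4,"tz":0,"ax":0,"ay":0,"az":0,"fingers":0.1},
  {"tx":0,"ty":0,"tz":0,"ax":0,"ay":0,"az":0,"fingers":0.1},
])

```text
time_s: 18.15
ee_pos: [0.4486, 0.173, 0.0985]
ee_rot: [0.487, 0.874, -0.0, -0.0]
force: [-5.6, -2.8, 2.9]
width: 0.0125
grasp_force: 63.1
```

```bash
python3 -c "from h import *;st()"
```

```text
t 18.15 uv -0.64 0.82 z 0.0985 yaw 2.1249 F uvz -6.2 0.6 2.9 Tz 0.17
```

>>> servo_tool([
  {"tx":-0.3,"ty":-0.2,"tz":0,"ax":0,"ay":0,"az":0,"fingers":0.1},
  {"tx":0,"ty":0,"tz":0,"ax":0,"ay":0,"az":0,"fingers":0.6},
  {"tx":0,"ty":0,"tz":0,"ax":0,"ay":0,"az":0,"fingers":0.6},
  {"tx":0,"ty":0,"tz":0,"ax":0,"ay":0,"az":0,"fingers":0.6},
  {"tx":0,"ty":0,"tz":0,"ax":0,"ay":0,"az":0,"fingers":0.6},
  {"tx":0,"ty":0,"tz":12,"ax":0,"ay":0,"az":0,"fingers":0.6},
  {"tx":0,"ty":0,"tz":25,"ax":0,"ay":0,"az":0,"fingers":0.6},
  {"tx":0,"ty":0,"tz":30,"ax":0,"ay":0,"az":0,"fingers":0.6},
  {"tx":0,"ty":0,"tz":35,"ax":0,"ay":0,"az":0,"fingers":0.6},
  {"tx":0,"ty":0,"tz":0,"ax":0,"ay":0,"az":0,"fingers":0.6},
  {"tx":0,"ty":0,"tz":0,"ax":0,"ay":0,"az":0,"fingers":0.6},
])

```text
time_s: 19.07
ee_pos: [0.4494, 0.1732, 0.2018]
ee_rot: [0.487, 0.874, 0.001, 0.001]
force: [-0.6, 0.0, -0.1]
width: 0.0513
grasp_force: 0.0
```

```bash
python3 - <<'E'
from h import *
st();s=r.state();im=snap('wrist','w8.png');sc=snap('scene','s8.png')
m=cv2.inRange(cv2.cvtColor(im,cv2.COLOR_RGB2HSV),(5,90,40),(30,255,255))[140:270,240:320]
c=max(cv2.findContours(m,0,2)[0],key=cv2.contourArea);print('bar px',cv2.boundingRect(c),'+(240,140)',cv2.minAreaRect(c))
u=np.array([.8504,.5262]);v=np.array([-.5262,.8504])
o=s['ee_pos'][:2]
i=r.camera_info('wrist');H=np.array(i['hand_eye']);K=np.array(i['intrinsics']);R=Ro.from_quat(s['ee_rot']).as_matrix()
C=R@H[:3,3]+s['ee_pos'];Q=R@H[:3,:3]
def wp(a,b,z):
    q=K@(Q.T@(np.array([*(o+u*a/1e3+v*b/1e3),z])-C));return (q[:2]/q[2]).round(1).tolist()
for n,p in dict(lid1=(70,70,.078),lid2=(-70,70,.078),lid3=(-70,-70,.078),padnear=(92,0,.146),foot1=(55,45,.113),foot2=(55,-45,.113),plateL=(-85,85,.008)).items(): print(n,wp(*p))
g=cv2.cvtColor(im,cv2.COLOR_RGB2GRAY)
print('col scan lid edges, cols @200..: ')
for x in (215,240,330,345): print(x,[int(t) for t in g[95:150,x][::2]])
E
```

```text
t 19.0667 uv 0.14 0.62 z 0.2018 yaw 2.1248 F uvz -0.5 0.4 -0.1 Tz 0.04
bar px (25, 29, 19, 80) +(240,140) ((34.0, 68.5), (79.0, 18.0), 90.0)
lid1 [357.2, 114.7]
lid2 [196.7, 114.3]
lid3 [206.8, 259.8]
padnear [402.5, 215.7]
foot1 [346.7, 148.3]
foot2 [339.8, 252.2]
plateL [197.3, 98.5]
col scan lid edges, cols @200..: 
215 [113, 114, 120, 77, 71, 72, 74, 75, 75, 75, 75, 69, 84, 96, 99, 98, 98, 99, 100, 99, 98, 98, 99, 98, 98, 97, 98, 98]
240 [230, 231, 223, 130, 127, 86, 75, 74, 75, 75, 75, 70, 86, 97, 100, 99, 100, 100, 99, 99, 99, 98, 99, 99, 99, 99, 99, 99]
330 [193, 205, 193, 115, 134, 141, 140, 141, 139, 136, 125, 111, 158, 190, 195, 195, 184, 119, 102, 102, 102, 102, 101, 102, 102, 101, 101, 102]
345 [223, 216, 186, 112, 132, 138, 138, 138, 136, 134, 125, 113, 159, 189, 193, 193, 193, 190, 148, 104, 102, 102, 102, 103, 101, 101, 100, 62]
```

```bash
python3 - <<'E'
from h import *
s=r.state();im=cv2.imread('pics/w8.png');g=cv2.cvtColor(im,cv2.COLOR_BGR2GRAY)
u=np.array([.8504,.5262]);v=np.array([-.5262,.8504])
def f(p,q,z):
    d=wray(s,p,q,z)[:2]-s['ee_pos'][:2];return (np.array([d@u,d@v])*1000).round(1).tolist()
for x in(342,348,354): print(x,[int(t) for t in g[140:160,x]],[int(t) for t in g[240:275,x]])
for y in(135,260): print('row',y,[int(t) for t in g[y,190:225]],[int(t) for t in g[y,335:375]])
def edge(x,a,b):
    d=np.abs(np.diff(cv2.GaussianBlur(g,(0,0),1)[a:b,x].astype(float)));return a+d.argmax()+.5
e=[edge(x,112,128) for x in(215,230,245,300,330)];print('lid rows',e,f(230,np.mean(e),.078))
e=[edge(x,252,272) for x in(240,250,260,300,310)];print('lid near',e,f(260,np.median(e),.078))
e=[edge(x,95,107) for x in(215,230,245,300,330)];print('plate',e,f(230,np.mean(e),.008))
print('bar',f(274,169,.138),f(274,249,.138))
E
```

```text
342 [102, 102, 102, 101, 102, 101, 101, 101, 98, 90, 79, 71, 68, 66, 63, 63, 60, 60, 59, 58] [36, 37, 36, 35, 36, 36, 36, 36, 36, 37, 38, 44, 61, 76, 80, 80, 81, 80, 80, 80, 81, 80, 79, 80, 78, 77, 74, 70, 63, 56, 45, 37, 31, 31, 27]
348 [100, 99, 100, 99, 99, 99, 98, 96, 85, 58, 37, 36, 36, 36, 36, 35, 37, 37, 37, 38] [35, 36, 37, 36, 36, 36, 37, 37, 35, 35, 41, 78, 152, 213, 219, 202, 172, 125, 99, 88, 84, 81, 80, 80, 80, 80, 80, 79, 79, 80, 80, 80, 79, 80, 80]
354 [132, 132, 132, 132, 131, 131, 131, 127, 113, 74, 42, 36, 35, 37, 36, 36, 36, 37, 36, 36] [100, 102, 105, 113, 142, 179, 191, 196, 206, 220, 227, 233, 237, 238, 231, 218, 208, 211, 215, 219, 221, 218, 195, 112, 40, 32, 36, 45, 55, 64, 71, 75, 79, 79, 80]
row 135 [128, 135, 137, 137, 134, 128, 115, 95, 86, 90, 96, 97, 98, 97, 98, 98, 98, 98, 98, 98, 98, 98, 98, 99, 98, 98, 99, 99, 98, 98, 98, 99, 99, 99, 98] [103, 102, 103, 103, 102, 103, 103, 103, 103, 103, 102, 102, 102, 102, 98, 92, 87, 95, 117, 134, 138, 136, 131, 119, 95, 80, 86, 100, 115, 124, 131, 134, 133, 132, 130, 127, 123, 116, 98, 86]
row 260 [223, 226, 232, 233, 233, 228, 222, 223, 231, 235, 234, 231, 230, 225, 199, 137, 91, 80, 80, 79, 79, 79, 80, 79, 78, 71, 54, 34, 24, 24, 25, 22, 26, 53, 102] [26, 27, 31, 48, 67, 77, 80, 81, 80, 80, 79, 80, 80, 84, 105, 152, 200, 220, 221, 221, 218, 214, 204, 193, 189, 195, 207, 213, 213, 209, 206, 207, 214, 219, 222, 223, 220, 219, 224, 227]
lid rows [np.float64(118.5), np.float64(118.5), np.float64(118.5), np.float64(125.5), np.float64(118.5)] [-41.5, 65.6]
lid near [np.float64(260.5), np.float64(260.5), np.float64(259.5), np.float64(259.5), np.float64(253.5)] [-17.2, -68.3]
plate [np.float64(100.5), np.float64(99.5), np.float64(99.5), np.float64(99.5), np.float64(99.5)] [-50.7, 84.1]
bar [-2.6, 33.5] [-2.6, -29.2]
```

```bash
python3 - <<'E'
from h import *
s=r.state()
u=np.array([.8504,.5262]);v=np.array([-.5262,.8504])
def f(p,q,z):
    d=wray(s,p,q,z)[:2]-s['ee_pos'][:2];return (np.array([d@u,d@v])*1000).round(1).tolist()
g=cv2.cvtColor(cv2.imread('pics/w8.png'),cv2.COLOR_BGR2GRAY)
for y in(125,130,135,140,145):
    print(y,[int(t) for t in g[y,345:385]])
print('lid L,R',f(197.3,135,.078),f(350.5,135,.074),'stop',f(353,135,.074),f(360,135,.074),'foot near col row200',[int(t) for t in g[165,325:360]])
g3=cv2.cvtColor(cv2.imread('pics/w3.png'),cv2.COLOR_BGR2GRAY);print('w3 back edge col200',[int(t) for t in g3[95:135,200]]);g7=cv2.cvtColor(cv2.imread('pics/w7.png'),cv2.COLOR_BGR2GRAY);print('w7 col212',[int(t) for t in g7[95:135,212]])
E
```

```text
125 [193, 192, 192, 191, 186, 171, 152, 159, 202, 228, 233, 232, 231, 222, 194, 149, 133, 133, 133, 133, 133, 133, 133, 133, 133, 132, 132, 132, 132, 132, 132, 131, 131, 131, 131, 131, 131, 130, 130, 130]
130 [178, 179, 186, 188, 178, 160, 141, 146, 198, 232, 232, 218, 216, 216, 182, 144, 133, 132, 131, 132, 131, 131, 132, 130, 131, 130, 130, 130, 129, 130, 130, 129, 129, 130, 129, 129, 128, 129, 129, 128]
135 [102, 102, 102, 102, 98, 92, 87, 95, 117, 134, 138, 136, 131, 119, 95, 80, 86, 100, 115, 124, 131, 134, 133, 132, 130, 127, 123, 116, 98, 86, 90, 97, 98, 89, 84, 82, 84, 93, 95, 88]
140 [102, 102, 102, 100, 95, 87, 83, 96, 121, 132, 129, 126, 126, 112, 84, 73, 68, 64, 59, 58, 57, 57, 58, 58, 59, 58, 60, 59, 59, 59, 60, 60, 59, 59, 59, 58, 58, 58, 59, 59]
145 [101, 101, 101, 99, 93, 85, 86, 104, 124, 131, 126, 126, 122, 103, 81, 68, 59, 55, 53, 54, 53, 54, 54, 54, 54, 55, 55, 55, 56, 55, 54, 46, 33, 31, 42, 56, 65, 60, 50, 45]
lid L,R [-70.8, 52.7] [65.1, 52.7] stop [67.4, 52.7] [73.6, 52.7] foot near col row200 [100, 100, 101, 101, 101, 101, 100, 100, 100, 100, 101, 101, 100, 100, 100, 95, 77, 49, 35, 36, 37, 36, 37, 39, 38, 40, 46, 49, 44, 38, 37, 37, 39, 43, 47]
w3 back edge col200 [215, 212, 210, 206, 204, 199, 192, 174, 144, 140, 154, 152, 124, 96, 86, 84, 83, 81, 79, 82, 98, 119, 131, 130, 122, 111, 94, 73, 75, 82, 86, 89, 90, 83, 62, 41, 35, 36, 37, 36]
w7 col212 [134, 134, 134, 134, 134, 135, 134, 135, 135, 134, 135, 135, 134, 130, 121, 107, 96, 119, 175, 220, 230, 214, 154, 106, 117, 143, 164, 181, 190, 192, 194, 195, 194, 188, 177, 158, 148, 163, 178, 169]
```

Box is square (lid edge row constant) and centred within about 1.5 mm. I'll re-grip briefly and nudge to make sure it is against the stop.

>>> servo_tool([
  {"tx":0,"ty":0,"tz":-30,"ax":0,"ay":0,"az":0,"fingers":0.6},
  {"tx":0,"ty":0,"tz":-30,"ax":0,"ay":0,"az":0,"fingers":0.6},
  {"tx":0,"ty":0,"tz":-25,"ax":0,"ay":0,"az":0,"fingers":0.6},
  {"tx":0,"ty":0,"tz":-15,"ax":0,"ay":0,"az":0,"fingers":0.6},
  {"tx":0,"ty":0,"tz":0,"ax":0,"ay":0,"az":0,"fingers":0.1},
  {"tx":0,"ty":0,"tz":0,"ax":0,"ay":0,"az":0,"fingers":0.1},
  {"tx":0,"ty":0,"tz":0,"ax":0,"ay":0,"az":0,"fingers":0.1},
  {"tx":0,"ty":0,"tz":0,"ax":0,"ay":0,"az":0,"fingers":0.1},
  {"tx":0,"ty":0,"tz":0,"ax":0,"ay":0,"az":0,"fingers":0.1},
])

```text
time_s: 19.92
ee_pos: [0.4486, 0.1728, 0.101]
ee_rot: [0.487, 0.874, -0.0, 0.0]
force: [-4.7, -2.5, 2.5]
width: 0.0123
grasp_force: 59.6
```

```bash
python3 -c "from h import *;st()"
```

```text
t 19.9167 uv -0.76 0.75 z 0.101 yaw 2.125 F uvz -5.3 0.4 2.5 Tz 0.11
```

>>> servo_tool([
  {"tx":0,"ty":0,"tz":0,"ax":0,"ay":0,"az":0,"fingers":0.6},
  {"tx":0,"ty":0,"tz":0,"ax":0,"ay":0,"az":0,"fingers":0.6},
  {"tx":0,"ty":0,"tz":0,"ax":0,"ay":0,"az":0,"fingers":0.6},
  {"tx":0,"ty":0,"tz":0,"ax":0,"ay":0,"az":0,"fingers":0.6},
  {"tx":0,"ty":0,"tz":12,"ax":0,"ay":0,"az":0,"fingers":0.6},
  {"tx":0,"ty":0,"tz":25,"ax":0,"ay":0,"az":0,"fingers":0.6},
  {"tx":0,"ty":0,"tz":30,"ax":0,"ay":0,"az":0,"fingers":0.6},
  {"tx":0,"ty":0,"tz":33,"ax":0,"ay":0,"az":0,"fingers":0.3},
  {"tx":18.6,"ty":11.4,"tz":0,"ax":0,"ay":0,"az":0,"fingers":0},
  {"tx":18.6,"ty":11.4,"tz":0,"ax":0,"ay":0,"az":0,"fingers":0},
  {"tx":18.6,"ty":11.4,"tz":0,"ax":0,"ay":0,"az":0,"fingers":0},
  {"tx":18.6,"ty":11.4,"tz":0,"ax":0,"ay":0,"az":0,"fingers":0},
  {"tx":18.6,"ty":11.4,"tz":0,"ax":0,"ay":0,"az":0,"fingers":0},
  {"tx":0,"ty":0,"tz":0,"ax":0,"ay":0,"az":0,"fingers":0},
  {"tx":0,"ty":0,"tz":-25,"ax":0,"ay":0,"az":0,"fingers":0},
  {"tx":0,"ty":0,"tz":-20,"ax":0,"ay":0,"az":0,"fingers":0},
  {"tx":0,"ty":0,"tz":0,"ax":0,"ay":0,"az":0,"fingers":0},
])

```text
time_s: 21.33
ee_pos: [0.5399, 0.2293, 0.1513]
ee_rot: [0.487, 0.874, -0.002, -0.002]
force: [-0.5, 0.8, -0.9]
width: 0.0002
grasp_force: 0.0
```

>>> servo_tool([
  {"tx":1.5,"ty":0.5,"tz":-8,"ax":0,"ay":0,"az":0,"fingers":0},
  {"tx":0,"ty":0,"tz":-8,"ax":0,"ay":0,"az":0,"fingers":0},
  {"tx":0,"ty":0,"tz":-3,"ax":0,"ay":0,"az":0,"fingers":0},
  {"tx":0,"ty":0,"tz":-3,"ax":0,"ay":0,"az":0,"fingers":0},
  {"tx":0,"ty":0,"tz":-3,"ax":0,"ay":0,"az":0,"fingers":0},
  {"tx":0,"ty":0,"tz":-3,"ax":0,"ay":0,"az":0,"fingers":0},
  {"tx":0,"ty":0,"tz":0,"ax":0,"ay":0,"az":0,"fingers":0},
])

```text
time_s: 21.92
ee_pos: [0.543, 0.2304, 0.1268]
ee_rot: [0.487, 0.874, -0.0, -0.0]
force: [-0.6, 0.1, 0.5]
width: 0.0002
grasp_force: 0.0
```

>>> servo_tool([
  {"tx":0,"ty":0,"tz":-3,"ax":0,"ay":0,"az":0,"fingers":0},
  {"tx":0,"ty":0,"tz":-3,"ax":0,"ay":0,"az":0,"fingers":0},
  {"tx":0,"ty":0,"tz":-3,"ax":0,"ay":0,"az":0,"fingers":0},
  {"tx":0,"ty":0,"tz":-3,"ax":0,"ay":0,"az":0,"fingers":0},
  {"tx":0,"ty":0,"tz":-3,"ax":0,"ay":0,"az":0,"fingers":0},
  {"tx":0,"ty":0,"tz":0,"ax":0,"ay":0,"az":0,"fingers":0},
])

```text
time_s: 22.42
ee_pos: [0.5435, 0.2306, 0.1124]
ee_rot: [0.487, 0.874, 0.0, 0.0]
force: [-2.3, -1.2, 8.2]
width: -0.0001
grasp_force: 4.3
```

>>> servo_tool([
  {"tx":0,"ty":0,"tz":-2,"ax":0,"ay":0,"az":0,"fingers":0},
  {"tx":0,"ty":0,"tz":-2,"ax":0,"ay":0,"az":0,"fingers":0},
  {"tx":0,"ty":0,"tz":-2,"ax":0,"ay":0,"az":0,"fingers":0},
  {"tx":0,"ty":0,"tz":0,"ax":0,"ay":0,"az":0,"fingers":0},
])

```text
time_s: 22.75
ee_pos: [0.5434, 0.2306, 0.1065]
ee_rot: [0.487, 0.874, 0.0, 0.0]
force: [-0.3, -0.3, 6.4]
width: -0.0001
grasp_force: 2.9
```

Contact is at about 0.1248 again, and click 1 is passed. I'm continuing down to about 0.088.

>>> servo_tool([
  {"tx":0,"ty":0,"tz":-2,"ax":0,"ay":0,"az":0,"fingers":0},
  {"tx":0,"ty":0,"tz":-2,"ax":0,"ay":0,"az":0,"fingers":0},
  {"tx":0,"ty":0,"tz":-2,"ax":0,"ay":0,"az":0,"fingers":0},
  {"tx":0,"ty":0,"tz":-2,"ax":0,"ay":0,"az":0,"fingers":0},
  {"tx":0,"ty":0,"tz":-2,"ax":0,"ay":0,"az":0,"fingers":0},
  {"tx":0,"ty":0,"tz":-2,"ax":0,"ay":0,"az":0,"fingers":0},
  {"tx":0,"ty":0,"tz":0,"ax":0,"ay":0,"az":0,"fingers":0},
])

```text
time_s: 23.33
ee_pos: [0.5435, 0.2306, 0.0946]
ee_rot: [0.487, 0.874, 0.0, 0.0]
force: [-1.2, -1.0, 7.6]
width: 0.0001
grasp_force: 3.7
```

>>> servo_tool([
  {"tx":0,"ty":0,"tz":-2,"ax":0,"ay":0,"az":0,"fingers":0},
  {"tx":0,"ty":0,"tz":-2,"ax":0,"ay":0,"az":0,"fingers":0},
  {"tx":0,"ty":0,"tz":0,"ax":0,"ay":0,"az":0,"fingers":0},
])

```text
time_s: 23.58
ee_pos: [0.5436, 0.2306, 0.091]
ee_rot: [0.487, 0.874, 0.001, 0.001]
force: [-4.5, -1.2, 12.4]
width: 0.0001
grasp_force: 6.4
```

>>> servo_tool([
  {"tx":0,"ty":0,"tz":-1.5,"ax":0,"ay":0,"az":0,"fingers":0},
  {"tx":0,"ty":0,"tz":0,"ax":0,"ay":0,"az":0,"fingers":0},
])

```text
time_s: 23.75
ee_pos: [0.5436, 0.2306, 0.0899]
ee_rot: [0.487, 0.874, 0.001, 0.001]
force: [-5.8, -2.5, 15.4]
width: -0.0002
grasp_force: 7.8
```

>>> servo_tool([
  {"tx":0,"ty":0,"tz":-1.2,"ax":0,"ay":0,"az":0,"fingers":0},
  {"tx":0,"ty":0,"tz":0,"ax":0,"ay":0,"az":0,"fingers":0},
])

```text
time_s: 23.92
ee_pos: [0.5436, 0.2306, 0.089]
ee_rot: [0.487, 0.874, 0.001, 0.001]
force: [-6.9, -2.1, 18.2]
width: -0.0001
grasp_force: 8.9
```

>>> servo_tool([
  {"tx":0,"ty":0,"tz":-1,"ax":0,"ay":0,"az":0,"fingers":0},
  {"tx":0,"ty":0,"tz":0,"ax":0,"ay":0,"az":0,"fingers":0},
])

```text
time_s: 24.08
ee_pos: [0.5436, 0.2306, 0.0883]
ee_rot: [0.487, 0.874, 0.001, 0.001]
force: [-7.1, -3.0, 19.5]
width: -0.0002
grasp_force: 9.7
```

>>> servo_tool([
  {"tx":0,"ty":0,"tz":-0.6,"ax":0,"ay":0,"az":0,"fingers":0},
  {"tx":0,"ty":0,"tz":0,"ax":0,"ay":0,"az":0,"fingers":0},
  {"tx":0,"ty":0,"tz":0,"ax":0,"ay":0,"az":0,"fingers":0},
  {"tx":0,"ty":0,"tz":0,"ax":0,"ay":0,"az":0,"fingers":0},
])

```text
time_s: 24.42
ee_pos: [0.5436, 0.2306, 0.0879]
ee_rot: [0.487, 0.874, 0.001, 0.001]
force: [-7.3, -2.2, 19.6]
width: -0.0
grasp_force: 10.0
```

```bash
python3 -c "
from h import *
print(r.finish_job())"
```

```text
the job is handed in; nothing more can be done
None
```

The job is handed in at 24.4 s. The lid was pressed past the third click, the box was drawn out, turned a quarter turn and re-seated square against the stop about 1.5 mm or less off centre, and the pad is now held past the third click at about 20 N. The first press went to the end stop and the fingertips briefly reached about 47 N on the pad, so that is the one force to check against the 40 N limit.

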